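Hang the parts tote on the two safety hooks

TASK

Lift the wide blue parts tote by its black grip and hang its steel top bar on both hooks of the bench stand at once: the hooks are not quite level, so follow them by feel and press gently until both spring catches have snapped shut over the bar. Before you let go, prove both seats by bearing down evenly, with about 15 N, so that the sprung pads in both hooks are pressed well down together; then let go and leave it hanging still. Keep it upright, never force the stand, and leave the other things on the bench where they are.

Things in the scene. Friction and masses are not known exactly. Their poses are not given: they have to be found in the camera images.
- tote_grip (a point): Centre of the tote's black grip block: 16 mm thick (x; pinch it across here from above), 64 mm long (y), 32 mm high, in the middle of the top bar, its centre 8 mm above the bar's axis and 158 mm above the tote's underside. Tote: loose, 0.3 to 0.5 kg, stands on the table at the start, z up, y along the bar, both ends alike. It carries small parts fixed in an open blue tray 84 (x) x 320 (y) x 45 mm.
- bar_a (a point): Point on the axis of the tote's top bar, 100 mm from its middle towards the tote's +y. The bar is round steel, diameter 10 mm, along y, 150 mm above the tote's underside, held at both ends (y = +-158 mm) by upright aluminium strips 30 mm wide in x. bar_a and bar_b come to rest in the two hooks, either way round.
- bar_b (a point): The same, 100 mm from the middle towards the tote's -y.
- stand: Dark steel stand fixed to the table. Origin on the table below the middle between its two hooks; y from hook to hook, +x from hooks to posts, z up. Base plate 290 mm (y), x -30 to 140 mm, 10 mm thick; posts 24 mm square at y = +-100, x = 82 mm, 245 mm high, a cross beam clamped between them. Steel hooks 14 mm wide reach from the beam to throats at x = 0. More than 27 N on the stand harms it.
- mark_left (a point): Nominal top of the left hook's sprung pad, fixed to the stand at x 0, y +100, z 200 mm. The true one is up to 20 mm higher or lower (beam clamped by hand +-14, each hook +-6 mm), told by no pose: find it by feel. Throat inside x -9 to +6 mm; mouth flared 0.5 rad both sides, up to 51 mm (root) and 43 mm (tip) above the pad. The bar's axis on the free pad is 5 mm above its top.
- mark_right (a point): The same for the right hook, y -100 mm; it can stand up to 12 mm higher or lower than the left one.
- catch_left (a joint): Angle of the left hook's spring catch, a 5 mm thick brass finger across the throat 26.5 mm above the pad, hinged at x = -11 mm, 14 mm long towards +x. 0 is shut (level); the bar pushes it down past 1 rad (stop 1.45) with 3 to 9 N per hook, more than the tote's weight gives, and it snaps back to 0 above the bar when the bar is still 1 to 4 mm above the free pad.
- catch_right (a joint): The same for the right hook (y -100 mm).
- seat_left (a joint): How far the sprung pad in the floor of the left hook's throat is pressed down, in m: 0 free, 0.004 at its rigid stop. It starts to move at 1.5 N and takes 1.5 N more per mm (7.5 N at the stop); the hanging tote's weight alone presses it less than 1 mm, and to prove the seat more than 2 mm is wanted on both pads at once, held for a moment (4.5 N on that hook; rubbing in the throat can add a few N).
- seat_right (a joint): The same for the right hook (y -100 mm).
- jar: Bystander: small pale jar, diameter 36 mm, 55 mm high; origin under its centre.
- driver: Bystander: screwdriver 160 mm long lying on the table along its x.
- bin: Bystander: small open blue bin 100 x 90 x 50 mm; origin under its centre.
- meter: Bystander: black hand multimeter 150 x 75 x 42 mm; origin under its centre.
- spool: Bystander: spool standing on its flange, diameter 110 mm, 60 mm high; origin under its centre.
- carton: Bystander: cardboard carton 90 x 130 x 70 mm; origin under its centre.
- wrench: Bystander: wrench 170 mm long lying on the table along its x.

How it is judged:
By the outcome, as a careful person would: the job done as asked, in the order asked, and still so for the second after the job is handed in, with the robot touching nothing.
It also fails if it takes over 72 s, if anything falls off the work surface, if the arm or the gripper's body presses on something with over 40 N, if the wrist force passes 120 N, or if a joint passes its speed limit or range.

ROBOT

A 6-joint arm with a two-finger parallel gripper is mounted at the origin on the work surface. World frame = base frame: x ahead of the robot, y to its left, z up, the work surface at z = 0. Lengths are in mm, angles in rad, forces in N, time in s.
With the tool pointing down it reaches from about 400 to 925 mm from the base axis. Payload 12.5 kg.
Tool frame: the origin (TCP) lies at the centre of the arm's flange, where the gripper is bolted on; the fingertips stand 190 mm ahead of it and the grasp point (between the pads) lies 171 mm ahead of it; z points along the fingers, y is the line along which they close (so a half turn about z gives the same grasp; the last joint's range is limited). The gripper opens to 95 mm and grips with 3 to 60 N. Pads are 20 mm wide; open, the fingers measure 119 mm over their backs; the gripper's body (75 mm by 180 mm) begins 59 mm behind the grasp point.
Start: joints at [-1.221, 0.491, 1.559, -0, 1.092, -0.106], TCP at [275.131, -561.184, 404.761] pointing down, gripper open.
Joint ranges: [-3.1, 3.1], [-0.84, 2.19], [0.05, 2.79], [-1.13, 4.28], [0.06, 2.93], [-2.69, 2.69]. Speed limits (rad/s): [2.22, 2.22, 2.79, 3.14, 3.14, 3.14].

INTERFACE

Orientations are given as [roll, pitch, yaw] about the fixed x, y, z axes, in that order (R = Rz(yaw) Ry(pitch) Rx(roll)).
In Python, from cell import env, read_camera, search_frame, cut_out gives the robot as it stands. The module is installed in compiled form; this text tells all that it offers.
- The arm moves only by the tool move_arm, never from a script. Its argument "commands" is a list of rows, each a list of 3 entries, a list of its own where there are three numbers: the shift along the world's x, y, z normalised to -1 to 1, where 1 is 0.03 m, then the turn about the world's z normalised to -1 to 1, where 1 is 0.08 rad, then the opening, from -1 (shut) to 1 (fully open), so that 0 is half open. A call has 1 to 20 rows; each row shifts and turns the commanded pose from where the row before left it; what a row does not reach is not made up. A row lasts 1/12 s, in which the tool goes at most 41.7 mm and 7.16 degrees, less where a joint would pass 70% of its speed; a pose out of reach is approached as far as the arm can. A call with a number of a shift or a turn outside -1 to 1 is refused whole. A call with a gripper value outside its range is refused whole. The fingers move at their own pace and stop on an object; the grip force is fixed at half the most. Time passes only in rows, so rows that do not move let the fingers close. It gives the time, the measured TCP pose, the force, the opening and the grip force at its end, in the units of the state.
- env.state(): the state, without advancing time (a new reading comes with each control period).
- read_camera(name): name is "side" or "top" or "wrist"; returns a dict with "image" (420x560x3 uint8, red, green, blue), "fx", "fy", "cx", "cy" (pixels), "D" ([k1, k2, p1, p2, k3] as OpenCV has them; the pictures are not rectified), "rvec" (rotation vector, rad) and "tvec" (3), from world to camera coordinates, as OpenCV has them. Camera axes: x right, y down, z forward; pixel columns grow to the right and rows downward; lengths in mm; the calibration is good to about 2 mm. A picture is of the moment at which its call begins. There is no depth.
- env.job_done(): hands the job in; it is judged then, once.
Trained networks look in a picture, given as the dict that the camera call returned (one of the last four; its "shot" number tells which), for a name from the list of things; names that differ only in an ending like _2 or _b are one class to them, and where a whole thing is asked for, a point or a joint stands for the part that bears it (a point fixed in the world has none). Each returns a list of dicts, best first, with "confidence" (0 to 1); they miss things now and then, are a little off and sometimes report something else, mostly with a low value. They report only what shows in the picture. A call takes as long as a camera call.
- search_frame(thing, picture): "at" ([column, row] in pixels, amid what is visible of it).
- cut_out(thing, picture): "region" (420x560 bool, what is visible of it) and "at" ([column, row] in pixels, amid what is visible of it).
The state is a dict: "t": time; "joints": joint angles; "qvel": joint speeds; "tau": joint torques, N m; "eef_pos": TCP position; "tcp_rot": TCP orientation; "ft_force": force on the tool from outside, world axes, zero at the start; "moment": the same for the moment, N m; "opening": opening from 0.0 (shut) to 1.0 (fully open); "grip_force": force on a finger pad.
Only numpy, scipy, OpenCV 4.12 (cv2) and the standard library are available. Lean on these libraries where they do the work, as an engineer would, in place of code of your own. Each camera call takes 0.05 s, during which the arm holds its last target. There are 200 camera calls.

## Working session

There is one attempt and no reset: what is moved stays moved. The work goes in short steps, Python scripts to look and compute and a tool call to move; the robot and the scene stay as the last step left them, time stands still between calls to the robot, and variables do not carry over. Pictures are saved under pics/ and viewed, at most 10 in all, crops included, and the job is handed in when it is done.

Besides the shell and the picture viewer there is one more tool, called after ">>>" as a command line: name --argument value ..., lists and objects as JSON in quotes. move_arm: Moves the arm, as the interface text tells. Its arguments: {"type":"object","properties":{"commands":{"type":"array","items":{"type":"array"}}},"required":["commands"]}

```bash
mkdir -p pics; cat > h.py <<'E'
import numpy as np, cv2
from cell import env, read_camera, search_frame, cut_out
def cam(p):
    R,_=cv2.Rodrigues(np.array(p["rvec"],float)); t=np.array(p["tvec"],float).ravel()
    K=np.array([[p["fx"],0,p["cx"]],[0,p["fy"],p["cy"]],[0,0,1.]]); return K,np.array(p["D"],float),R,t
def ray(p,px):
    K,D,R,t=cam(p); u=cv2.undistortPoints(np.array([[px]],float),K,D)[0,0]
    d=R.T@np.array([u[0],u[1],1]); return -R.T@t, d/np.linalg.norm(d)
def onz(p,px,z):
    o,d=ray(p,px); return o+d*(z-o[2])/d[2]
def tri(*a):
    A=0;b=0
    for p,px in a:
        o,d=ray(p,px); M=np.eye(3)-np.outer(d,d); A=A+M; b=b+M@o
    return np.linalg.solve(A,b)
def proj(p,X):
    K,D,R,t=cam(p); return cv2.projectPoints(np.array(X,float).reshape(-1,3),np.array(p["rvec"],float),t,K,D)[0][:,0]
def save(p,n): cv2.imwrite("pics/"+n,p["image"][:,:,::-1])
E
python3 - <<'E'
from h import *
s=env.state(); print({k:np.round(v,3).tolist() for k,v in s.items()})
P={n:read_camera(n) for n in("side","top")}
for n,p in P.items():
    save(p,n+"0.png"); print(n,"cam",np.round(ray(p,[280,210]),2).tolist())
    for th in["tote_grip","bar_a","stand","mark_left","catch_left","seat_left","jar","driver","bin","meter","spool","carton","wrench"]:
        try: print(n,th,[(np.round(d["at"]).tolist(),round(d["confidence"],2)) for d in search_frame(th,p)][:4])
        except Exception as e: print(n,th,e)
E
```

```text
{'t': 0.0, 'joints': [-1.221, 0.492, 1.559, 0.0, 1.092, -0.106], 'qvel': [-0.0, 0.0, -0.002, 0.001, 0.001, 0.0], 'tau': [0.002, -61.264, -25.818, 0.069, 0.048, -0.0], 'eef_pos': [275.133, -561.134, 404.172], 'tcp_rot': [-3.14, -0.0, 0.456], 'ft_force': [-0.633, 0.188, -0.14], 'moment': [-0.018, 0.004, -0.02], 'grip_force': 0.0, 'opening': 0.999}
side cam [[-69.98, 972.21, 1072.93], [0.44, -0.65, -0.62]]
side tote_grip [([322.0, 200.0], 0.71)]
side bar_a [([325.0, 198.0], 0.92), ([173.0, 353.0], 0.3), ([221.0, 273.0], 0.2)]
side stand [([220.0, 274.0], 0.95)]
side mark_left [([221.0, 274.0], 0.65)]
side catch_left [([289.0, 244.0], 0.61)]
side seat_left []
side jar [([174.0, 352.0], 0.7), ([327.0, 198.0], 0.63), ([320.0, 252.0], 0.6), ([313.0, 315.0], 0.34)]
side driver [([287.0, 244.0], 0.74)]
side bin [([367.0, 233.0], 0.72), ([226.0, 215.0], 0.5), ([285.0, 243.0], 0.36), ([222.0, 274.0], 0.35)]
side meter [([312.0, 310.0], 0.58)]
side spool [([173.0, 351.0], 0.98)]
side carton [([358.0, 160.0], 0.59), ([367.0, 235.0], 0.43), ([325.0, 200.0], 0.36)]
side wrench [([225.0, 213.0], 0.5)]
top cam [[293.73, -1.6, 1369.17], [0.23, 0.0, -0.97]]
top tote_grip [([353.0, 222.0], 0.58)]
top bar_a [([354.0, 221.0], 0.58)]
top stand [([209.0, 200.0], 0.82)]
top mark_left [([208.0, 199.0], 0.56)]
top catch_left []
top seat_left []
top jar []
top driver [([277.0, 225.0], 0.69)]
top bin [([328.0, 288.0], 0.72), ([286.0, 164.0], 0.53)]
top meter [([217.0, 286.0], 0.55)]
top spool [([127.0, 209.0], 0.77)]
top carton [([438.0, 230.0], 0.69)]
top wrench [([283.0, 167.0], 0.66), ([356.0, 228.0], 0.28)]
```

```bash
python3 -c "
import cv2,numpy as np
a=cv2.imread('pics/side0.png');b=cv2.imread('pics/top0.png');cv2.imwrite('pics/both0.png',cv2.resize(np.vstack([a,b]),(400,600)))" ; ls pics
```

```text
both0.png
side0.png
top0.png
```

View pics/side0.png

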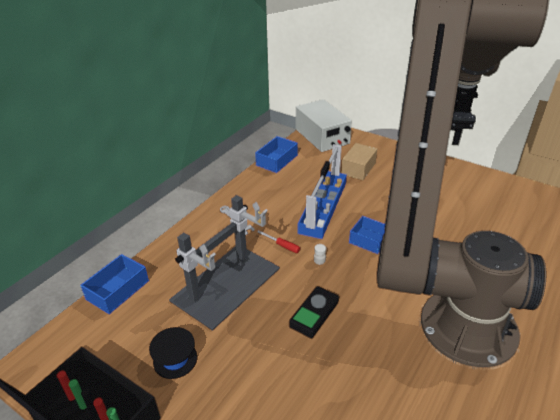

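View pics/top0.png

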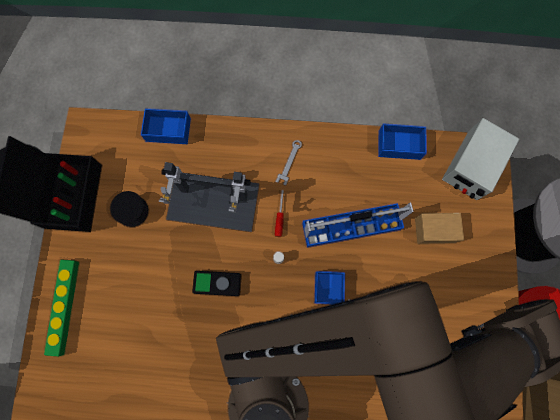

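Side view: tote around (323,200), stand around (220,270). In the top view: tote (355,225), stand (210,200). Next I'll enlarge both.

```bash
python3 - <<'E'
import cv2,numpy as np
s=cv2.imread('pics/side0.png');t=cv2.imread('pics/top0.png')
c=lambda i,x,y,w,h:cv2.resize(i[y:y+h,x:x+w],(400,300),interpolation=cv2.INTER_CUBIC)
# side tote 290..370 ,x ; scale
m=np.vstack([np.hstack([c(s,260,135,133,100),c(s,165,185,133,100)]),np.hstack([c(t,295,175,133,100),c(t,150,150,133,100)])])
cv2.imwrite('pics/crops0.png',m)
E
```

```text
(no output)
```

View pics/crops0.png

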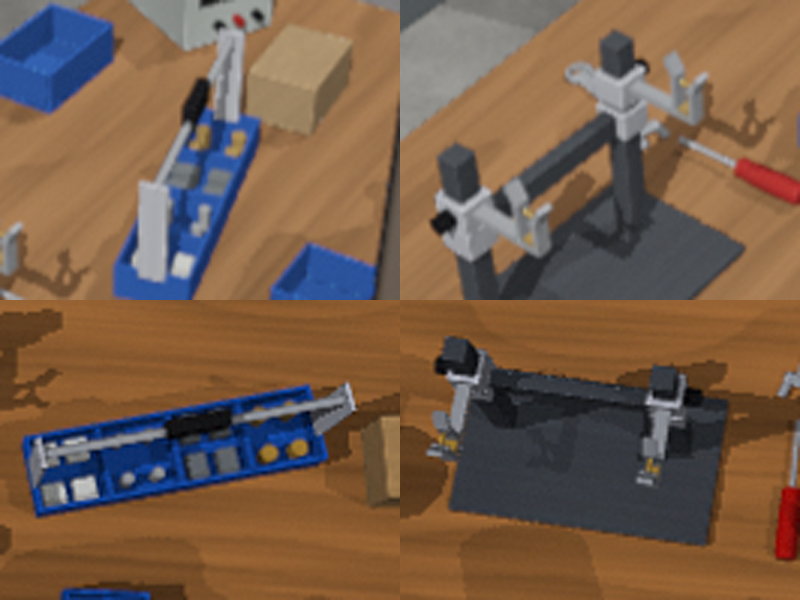

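```bash
python3 - <<'E'
from h import *
T=read_camera("top");S=read_camera("side")
k=3.0075
t1=lambda x,y:(295+x/k,175+(y-300)/k)
t2=lambda x,y:(150+(x-400)/k,150+(y-300)/k)
s1=lambda x,y:(260+x/k,135+y/k)
s2=lambda x,y:(165+(x-400)/k,185+y/k)
r=lambda v:np.round(v,1).tolist()
print("grip top@165",r(onz(T,t1(199,424),165)),"tri",r(tri((T,t1(199,424)),(S,s1(196,102)))))
print("bar L",r(onz(T,t1(43,452),150)),"bar R",r(onz(T,t1(340,399),150)))
print("tray corners z45 UL,UR,BR,BL",[r(onz(T,t1(*p),z)) for p,z in[((24,437),45),((309,388),45),((327,462),45),((38,514),45)]])
# detector-mask tote fit
print("plate corners FL,FR,BR z10",[r(onz(T,t2(*p),10)) for p in[(450,508),(708,545),(728,400)]])
print("side plate: ",[r(onz(S,s2(*p),10)) for p in[(655,198),(744,248)]])
print("posts tops z245 top:",r(onz(T,t2(458,350),245)),r(onz(T,t2(664,378),245)))
print("posts tops side:",r(onz(S,s2(457,158),245)),r(onz(S,s2(616,45),245)))
print("hook throats top z222:",r(onz(T,t2(445,442),222)),r(onz(T,t2(651,467),222)))
print("hook tri L,R",r(tri((T,t2(445,442)),(S,s2(533,215)))),r(tri((T,t2(651,467)),(S,s2(686,100)))))
for n,p in(("top",T),("side",S)):
  for th,z in(("jar",55),("bin",50),("carton",70),("meter",42),("spool",60),("driver",10),("wrench",5)):
    d=search_frame(th,p)
    if d: print(n,th,[(r(onz(p,e["at"],z/2)),round(e["confidence"],2)) for e in d[:2]])
E
```

```text
grip top@165 [578.1, -237.8, 165.0] tri [579.8, -239.0, 158.5]
bar L [542.4, -86.6, 150.0] bar R [617.3, -382.8, 150.0]
tray corners z45 UL,UR,BR,BL [[578.9, -72.6, 45.0], [655.2, -381.4, 45.0], [573.9, -401.2, 45.0], [496.3, -92.0, 45.0]]
plate corners FL,FR,BR z10 [[559.5, 379.8, 10.0], [538.0, 90.4, 10.0], [705.5, 81.5, 10.0]]
side plate:  [[655.1, 89.1, 10.0], [537.0, 99.3, 10.0]]
posts tops z245 top: [666.0, 326.1, 245.0] [651.6, 128.8, 245.0]
posts tops side: [662.7, 335.0, 245.0] [646.6, 139.6, 245.0]
hook throats top z222: [581.3, 333.3, 222.0] [570.5, 135.7, 222.0]
hook tri L,R [582.7, 334.4, 220.1] [572.4, 136.7, 211.2]
top bin [([373.1, -169.5, 25.0], 0.76)]
top carton [([580.3, -519.1, 35.0], 0.72), ([581.5, -232.2, 35.0], 0.55)]
top meter [([351.8, 179.4, 21.0], 0.89)]
top spool [([571.9, 511.9, 30.0], 0.85)]
top driver [([563.3, 11.6, 5.0], 0.53)]
top wrench [([354.8, 182.8, 2.5], 0.72), ([788.3, -0.7, 2.5], 0.58)]
side jar [([456.7, -7.7, 27.5], 0.53)]
side bin [([387.8, -174.1, 25.0], 0.58), ([601.2, -546.4, 25.0], 0.55)]
side carton [([597.4, -523.5, 35.0], 0.62), ([585.7, -249.8, 35.0], 0.21)]
side meter [([363.7, 203.8, 21.0], 0.98)]
side spool [([582.6, 498.4, 30.0], 0.72)]
side driver [([589.7, -2.3, 5.0], 0.57)]
side wrench [([840.3, -32.6, 2.5], 0.59)]
```

>>> move_arm --commands '[[[0.6,0.63,0],1,1],[[0.6,0.63,0],1,1],[[0.6,0.63,0],1,1],[[0.6,0.63,0],1,1],[[0.6,0.63,0],1,1],[[0.6,0.63,0],1,1],[[0.6,0.63,0],1,1],[[0.6,0.63,0],1,1],[[0.6,0.63,0],1,1],[[0.6,0.63,0],1,1],[[0.6,0.63,0],1,1],[[0.6,0.63,0],1,1],[[0.6,0.63,0],1,1],[[0.6,0.63,0],1,1],[[0.6,0.63,0],1,1],[[0.6,0.63,0],1,1],[[0.5,0.6,0],1,1],[[0,0,0],0,1],[[0,0,0],0,1]]'

```text
t: 3.78
eef_pos: [578.6, -239.9, 404.6]
tcp_rot: [-3.141, -0.0, 1.817]
ft_force: [-0.1, -0.6, -0.5]
opening: 1.001
grip_force: 0.0
```

```bash
python3 - <<'E'
from h import *
print({k:np.round(v,3).tolist() for k,v in env.state().items() if k in("t","joints","eef_pos","tcp_rot","ft_force","moment")})
p=read_camera("wrist"); save(p,"w1.png")
d=cut_out("tote_grip",p)
for e in d[:2]:
    print(e["at"],e["confidence"],e["region"].sum(), np.round(onz(p,e["at"],165),1))
print(search_frame("bar_a",p)[:3])
print(proj(p,[[578,-238,166],[542,-87,150],[617,-383,150]]).round(1).tolist())
E
```

```text
{'t': 3.783, 'joints': [-0.499, 0.493, 1.556, -0.0, 1.093, -0.745], 'eef_pos': [578.576, -239.927, 404.602], 'tcp_rot': [-3.141, -0.0, 1.817], 'ft_force': [-0.05, -0.65, -0.5], 'moment': [-0.067, -0.092, 0.014]}
[287.2, 143.1] 0.85 28418 [ 569.7 -188.4  165. ]
[{'at': [283.7, 147.6], 'confidence': 0.75}]
[[280.3, 225.7], [283.8, -55.0], [283.8, 409.9]]
```

View pics/w1.png

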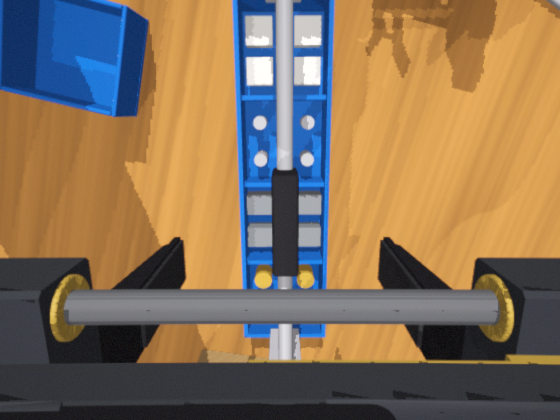

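Grip's black block spans columns 272–298, rows 170–275, centre (285,222), with the bar running straight along column 285.

```bash
python3 - <<'E'
from h import *
p=read_camera("wrist")
a=onz(p,(285.5,171),174);b=onz(p,(284.5,275),174);print(a,b,(a+b)/2,np.linalg.norm(a-b))
u=onz(p,(284.5,20),155);v=onz(p,(284.5,150),155);print(u,v,np.arctan2(-(u-v)[0],(u-v)[1]))
E
```

```text
[ 571.50636346 -204.72060201  174.        ] [ 586.59921158 -267.25592288  174.        ] [ 579.05278752 -235.98826244  174.        ] 64.33086677509195
[ 551.09412706 -125.07200056  155.        ] [ 568.68159091 -195.1670413   155.        ] 0.2458338385415439
```

>>> move_arm --commands '[[[0,0.13,-0.5],0,1],[[0,0,-0.6],0,1],[[0,0,-0.6],0,1],[[0,0,-0.5],0,1],[[0,0,-0.3],0,1],[[0,0,0],0,-1],[[0,0,0],0,-1],[[0,0,0],0,-1],[[0,0,0],0,-1],[[0,0,0],0,-1],[[0,0,0],0,-1],[[0,0,0],0,-1],[[0,0,0],0,-1]]'

```text
t: 5.07
eef_pos: [578.1, -236.8, 329.9]
tcp_rot: [3.141, 0.0, 1.816]
ft_force: [-0.8, -0.3, -0.3]
opening: 0.494
grip_force: 0.0
```

>>> move_arm --commands '[[[0,0,0],0,-1],[[0,0,0],0,-1],[[0,0,0],0,-1],[[0,0,0],0,-1],[[0,0,0],0,-1],[[0,0,0],0,-1],[[0,0,0],0,-1],[[0,0,0],0,-1]]'

```text
t: 5.73
eef_pos: [578.1, -236.9, 329.5]
tcp_rot: [-3.141, -0.0, 1.816]
ft_force: [-0.2, 0.1, -2.5]
opening: 0.165
grip_force: 30.0
```

>>> move_arm --commands '[[[0,0,0.2],0,-1],[[0,0,0.4],0,-1],[[0,0,0.6],0,-1],[[0,0,0.8],0,-1],[[0,0,0.8],0,-1],[[0,0,0.8],0,-1],[[0,0,0.4],0,-1],[[0,0,0.2],0,-1],[[0,0,0],0,-1],[[0,0,0],0,-1],[[0,0,0],0,-1],[[0,0,0],0,-1]]'

```text
t: 6.73
eef_pos: [578.1, -236.9, 454.7]
tcp_rot: [-3.14, -0.001, 1.816]
ft_force: [-0.2, -0.9, -4.0]
opening: 0.167
grip_force: 30.0
```

```bash
python3 - <<'E'
from h import *
print(env.state()["ft_force"],env.state()["moment"])
S=read_camera("side");T=read_camera("top")
s=S["image"];t=T["image"]
c=lambda i,x,y,w,h:cv2.resize(i[y:y+h,x:x+w],(400,300),interpolation=cv2.INTER_CUBIC)
m=np.vstack([np.hstack([c(s,165,215,80,60),c(s,220,180,80,60)]),np.hstack([c(t,140,155,80,60),c(t,200,155,80,60)])])
cv2.imwrite('pics/hooks.png',m[:,:,::-1])
E
```

```text
[-0.1550793  -0.85767283 -4.00180037] [ 0.01294046 -0.12629853 -0.00373368]
```

View pics/hooks.png

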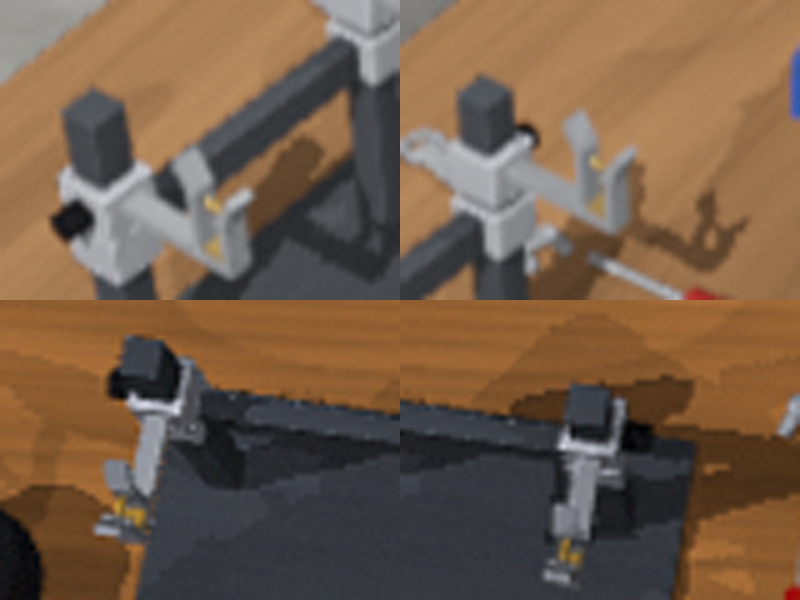

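The crop shows both hooks: catch at side (207,256) and (260,212), tips at (215,253) and (267,210). I'll fit the stand's pose and hook heights to these points.

```bash
cat > fit.py <<'E'
from h import *
from scipy.optimize import least_squares
T=read_camera("top");S=read_camera("side")
k=3.0075
q=lambda ox,oy,x,y:(ox+x/5,oy+y/5)
t2=lambda x,y:(150+(x-400)/k,150+(y-300)/k)
s2=lambda x,y:(165+(x-400)/k,185+y/k)
# (cam, px, x,y,z, hook)
O=[(S,q(165,215,212,205),-4,100,29,0),(S,q(165,215,213,247),-1.5,100,0,0),(S,q(165,215,250,192),-18,100,43,0),(S,q(165,215,190,158),16,100,50,0),
(S,q(220,180,198,162),-4,-100,29,1),(S,q(220,180,195,210),-1.5,-100,0,1),(S,q(220,180,233,150),-18,-100,43,1),(S,q(220,180,178,118),16,-100,50,1),
(T,q(140,155,125,210),-4,100,29,0),(T,q(200,155,170,252),-4,-100,29,1),(T,q(140,155,117,228),-18,100,43,0),(T,q(200,155,158,273),-18,-100,43,1),
(T,q(140,155,117,170),16,100,50,0),(T,q(200,155,165,218),16,-100,50,1),
(S,q(165,215,93,105),82,100,245,2),(S,q(220,180,84,90),82,-100,245,2),(T,q(140,155,145,52),82,100,245,2),(T,q(200,155,187,98),82,-100,245,2),
(T,t2(450,508),-30,145,10,2),(T,t2(708,545),-30,-145,10,2),(T,t2(728,400),140,-145,10,2),(S,s2(744,248),-30,-145,10,2)]
def W(v,o):
    h=[v[3],v[4],0][o[5]];c,s=np.cos(v[2]),np.sin(v[2])
    return [v[0]+c*o[2]-s*o[3],v[1]+s*o[2]+c*o[3],h+o[4]]
def f(v): return np.concatenate([proj(o[0],W(v,o))[0]-o[1] for o in O])
r=least_squares(f,[577,235,-.073,200,200],loss="soft_l1",x_scale=[1,1,.01,1,1])
print(r.x.round(3)); print(f(r.x).reshape(-1,2).round(1).tolist())
c=np.linalg.inv(r.jac.T@r.jac); print(np.sqrt(np.diag(c)).round(3))
E
python3 fit.py
```

```text
[ 5.79019e+02  2.35108e+02 -7.20000e-02  1.93585e+02  2.02560e+02]
[[2.1, 0.2], [2.4, -0.3], [-2.0, 1.0], [-0.2, -0.0], [1.5, 0.3], [1.8, -1.4], [-1.6, 0.6], [-0.5, 0.3], [-0.7, -0.2], [-0.9, 0.2], [-1.4, -0.3], [0.2, -0.3], [0.4, -0.9], [0.5, -1.7], [0.4, -0.5], [0.2, -0.7], [-0.6, 0.5], [0.2, 0.6], [-0.6, -0.0], [-0.6, -0.3], [0.4, -0.8], [0.8, -1.6]]
[0.968 0.928 0.008 2.065 2.296]
```

>>> move_arm --commands '[[[-0.2,0.2,0],-0.2,-1],[[-0.4,0.5,0],-0.4,-1],[[-0.5,0.8,0],-0.6,-1],[[-0.5,0.9,0],-0.6,-1],[[-0.5,0.9,0],-0.6,-1],[[-0.5,0.9,0],-0.6,-1],[[-0.4,0.9,0],-0.5,-1],[[-0.3,0.9,0],-0.3,-1],[[-0.17,0.9,0],-0.16,-1],[[0,0.9,0],0,-1],[[0,0.9,0],0,-1],[[0,0.9,0],0,-1],[[0,0.9,0],0,-1],[[0,0.9,0],0,-1],[[0,0.9,0],0,-1],[[0,0.9,0],0,-1],[[0,0.9,0],0,-1],[[0,0.9,0],0,-1],[[0,0.6,0],0,-1],[[0,0.5,0],0,-1]]'

```text
t: 8.6
eef_pos: [473.2, 247.7, 455.7]
tcp_rot: [-3.142, -0.0, 1.499]
ft_force: [0.3, -0.1, -3.1]
opening: 0.167
grip_force: 30.0
```

>>> move_arm --commands '[[[0,0.4,0],0,-1],[[0,0.2,0],0,-1],[[0,0,0],0,-1],[[0,0,0],0,-1],[[0,0,0],0,-1]]'

```text
t: 9.02
eef_pos: [474.0, 263.5, 455.8]
tcp_rot: [3.142, 0.0, 1.498]
ft_force: [-1.5, -0.5, -3.3]
opening: 0.17
grip_force: 30.0
```

```bash
python3 - <<'E'
from h import *
s=env.state();print(s["eef_pos"],s["tcp_rot"],s["ft_force"],s["moment"])
p=read_camera("wrist"); S=read_camera("side")
a=p["image"];b=cv2.resize(S["image"][150:310,140:353],(560,420),interpolation=cv2.INTER_CUBIC)
m=cv2.resize(np.hstack([a,b]),(800,300),interpolation=cv2.INTER_AREA)
b2=cv2.resize(S["image"][170:290,160:320],(800,600),interpolation=cv2.INTER_CUBIC)
m=np.vstack([cv2.resize(a,(400,300)),])
cv2.imwrite("pics/pre.png",np.vstack([np.hstack([cv2.resize(a,(400,300)),cv2.resize(S["image"][190:280,180:300],(400,300),interpolation=cv2.INTER_CUBIC)])])[:,:,::-1])
# bar end directions in wrist/side: predicted
v=[579,235,-.072]
E
```

```text
[474.01548554 263.45643882 455.76722938] [3.14158696e+00 2.71538541e-04 1.49835092e+00] [-1.51173952 -0.52429847 -3.29598619] [-0.0026136  -0.10800092  0.00393971]
```

View pics/pre.png

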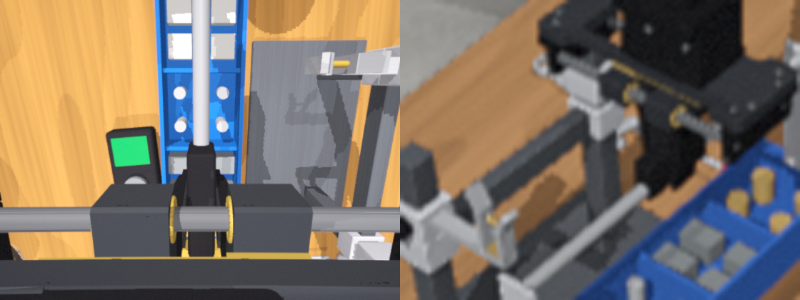

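```bash
python3 - <<'E'
from h import *
p=read_camera("wrist"); save(p,"w2.png")
cv2.imwrite("pics/w2c.png",cv2.resize(p["image"][40:140,420:560],(700,500),interpolation=cv2.INTER_CUBIC)[:,:,::-1])
R=lambda x,y,z:[579+np.cos(.072)*x+np.sin(.072)*y,235-np.sin(.072)*x+np.cos(.072)*y,z]
print("pred catch L tip,hinge; tip top; root top",proj(p,[R(3,100,222),R(-11,100,222),R(-18,100,236),R(16,100,244),R(82,100,245)]).round(1).tolist())
print("catch_left",[(e["at"],e["confidence"]) for e in search_frame("catch_left",p)[:3]])
E
```

```text
pred catch L tip,hinge; tip top; root top [[481.3, 93.5], [455.4, 93.6], [454.0, 92.5], [532.2, 91.1], [675.7, 89.2]]
catch_left [([470.0, 88.2], 0.83)]
```

View pics/w2c.png

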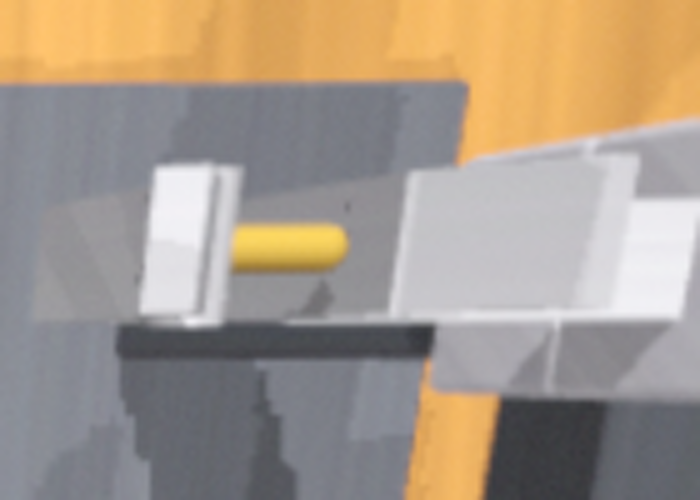

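```bash
sed -i 's/^def W/P=read_camera("wrist");O.append((P,(489.6,89.4),3,100,29,0));O.append((P,(420+405\/5,89.5),8,100,29,0))\ndef W/' fit.py; sed -i 's/for o in O\])/*(2 if o[0] is P else 1) for o in O])/; s/proj(o\[0\],W(v,o))\[0\]-o\[1\]/(&)/' fit.py; python3 fit.py
```

```text
[ 5.79962e+02  2.37186e+02 -8.40000e-02  1.97272e+02  2.03772e+02]
[[0.7, -0.8], [1.0, -1.2], [-3.4, 0.1], [-1.5, -1.1], [1.1, 0.4], [1.4, -1.2], [-2.1, 0.8], [-0.8, 0.3], [-1.6, -1.3], [-1.8, 0.2], [-2.4, -1.5], [-0.8, -0.4], [-0.4, -2.1], [-0.3, -1.8], [-0.4, -0.6], [0.1, -0.5], [-0.9, -0.2], [-0.2, 0.7], [-1.2, -0.9], [-1.4, -0.1], [0.2, -0.5], [0.5, -0.9], [0.6, 0.3], [-3.2, 0.1]]
[0.887 0.22  0.007 2.164 2.295]
```

>>> move_arm --commands '[[[0,-0.3,-0.1],-0.06,-1],[[0,-0.4,-0.1],0,-1],[[0,-0.2,-0.1],0,-1],[[0.3,0,0],0,-1],[[0.5,0,0],0,-1],[[0.5,0,0],0,-1],[[0.4,0,0],0,-1],[[0.2,0,0],0,-1],[[0,0,0],0,-1],[[0,0,0],0,-1],[[0,0,0],0,-1]]'

```text
t: 10.28
eef_pos: [530.6, 237.1, 446.7]
tcp_rot: [-3.141, 0.0, 1.494]
ft_force: [-0.1, -0.2, -3.1]
opening: 0.171
grip_force: 30.0
```

```bash
python3 - <<'E'
from h import *
s=env.state();print(s["eef_pos"],s["tcp_rot"],s["ft_force"],s["moment"])
S=read_camera("side");p=read_camera("wrist")
cv2.imwrite("pics/pre2.png",np.hstack([cv2.resize(p["image"],(400,300)),cv2.resize(S["image"][190:280,160:280],(400,300),interpolation=cv2.INTER_CUBIC)])[:,:,::-1])
E
```

```text
[530.6321415  237.05525731 446.66100382] [-3.14115000e+00  1.08212869e-04  1.49416819e+00] [-0.06251243 -0.19173388 -3.05814568] [-0.00869387 -0.06974916  0.0070102 ]
```

View pics/pre2.png

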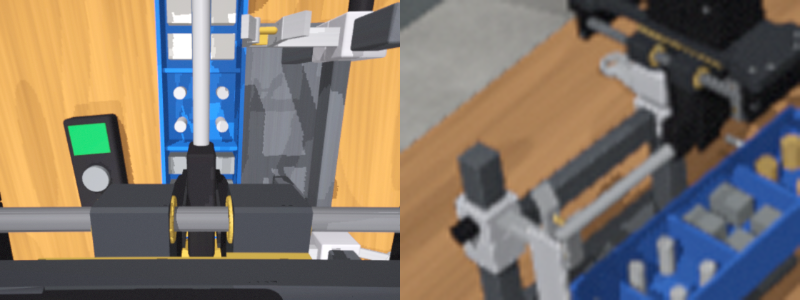

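Left hook is just right of the bar (wrist crop ~(268,33)), and the tray is passing below it with no clash. I'll continue.

>>> move_arm --commands '[[[0.2,0,0],0,-1],[[0.3,0,0],0,-1],[[0.3,0,0],0,-1],[[0.2,0,0],0,-1],[[0,0,0],0,-1],[[0,0,0],0,-1],[[0,0,0],0,-1]]'

```text
t: 10.97
eef_pos: [561.0, 237.1, 446.5]
tcp_rot: [-3.141, 0.0, 1.494]
ft_force: [-0.9, -0.1, -4.1]
opening: 0.168
grip_force: 30.0
```

```bash
python3 - <<'E'
from h import *
s=env.state();print(s["eef_pos"],s["tcp_rot"],s["ft_force"],s["moment"])
p=read_camera("wrist")
cv2.imwrite("pics/w3.png",cv2.resize(p["image"][0:120,220:420],(800,480),interpolation=cv2.INTER_CUBIC)[:,:,::-1])
c,sn=np.cos(-.078),np.sin(-.078)
R=lambda x,y,z:[580.3+c*x-sn*y,236.8+sn*x+c*y,z]
print("pred catch tip, root inner",proj(p,[R(3,100,226),R(8,100,226),R(-9,100,226)]).round(1).tolist())
E
```

```text
[560.98128909 237.09254337 446.52046616] [-3.14108521e+00  1.98825665e-04  1.49408382e+00] [-0.88289266 -0.07310397 -4.12554384] [-0.0170963  -0.0599956  -0.05202334]
pred catch tip, root inner [[325.5, 46.8], [335.5, 46.7], [301.4, 46.8]]
```

View pics/w3.png

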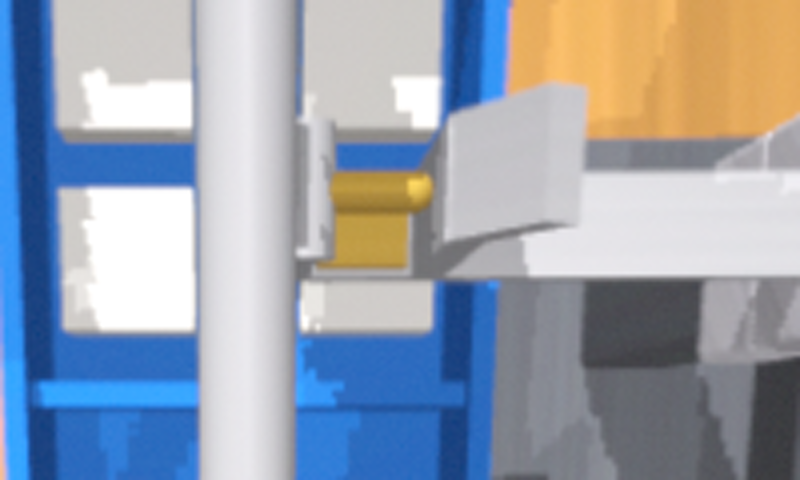

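Catch tip sits at (328,47), about 1 mm from prediction, and the bar is at column 282. That leaves about 18.8 mm to go in x; then I'll descend slowly and watch the force.

>>> move_arm --commands '[[[0.2,0,0],0,-1],[[0.23,0,0],0,-1],[[0.2,0,0],0,-1],[[0,0,-0.15],0,-1],[[0,0,-0.15],0,-1],[[0,0,-0.1],0,-1],[[0,0,0],0,-1],[[0,0,0],0,-1]]'

```text
t: 11.68
eef_pos: [579.8, 237.2, 434.5]
tcp_rot: [-3.141, 0.0, 1.494]
ft_force: [0.7, 0.7, -3.1]
opening: 0.17
grip_force: 30.0
```

>>> move_arm --commands '[[[0,0,-0.1],0,-1],[[0,0,-0.1],0,-1],[[0,0,0],0,-1],[[0,0,0],0,-1]]'

```text
t: 12.02
eef_pos: [579.9, 237.1, 428.6]
tcp_rot: [-3.141, 0.0, 1.494]
ft_force: [0.2, -0.9, -3.2]
opening: 0.164
grip_force: 30.0
```

>>> move_arm --commands '[[[0,0,-0.1],0,-1],[[0,0,-0.1],0,-1],[[0,0,0],0,-1],[[0,0,0],0,-1]]'

```text
t: 12.35
eef_pos: [579.9, 237.1, 422.5]
tcp_rot: [-3.141, 0.0, 1.494]
ft_force: [0.6, -0.3, -3.4]
opening: 0.165
grip_force: 30.0
```

```bash
python3 - <<'E'
from h import *
s=env.state();print(s["eef_pos"],s["ft_force"],s["moment"])
p=read_camera("wrist")
cv2.imwrite("pics/w4.png",cv2.resize(p["image"][0:120,200:400],(500,300),interpolation=cv2.INTER_CUBIC)[:,:,::-1])
E
```

```text
[579.93224664 237.10295856 422.49790297] [ 0.6488079  -0.34681565 -3.38279974] [ 0.05770741 -0.09258403  0.01762964]
```

View pics/w4.png

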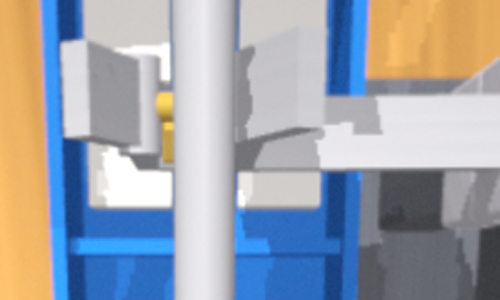

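Picture shows the bar in the left hook's mouth, centred to within 1 mm (crop columns 174–236, throat about 158–246). Next steps go by feel.

>>> move_arm --commands '[[[-0.02,0,-0.1],0,-1],[[0,0,0],0,-1],[[0,0,0],0,-1]]'

```text
t: 12.65
eef_pos: [579.3, 237.1, 419.6]
tcp_rot: [-3.141, 0.0, 1.494]
ft_force: [0.0, 0.0, -3.5]
opening: 0.166
grip_force: 30.0
```

>>> move_arm --commands '[[[0,0,-0.07],0,-1],[[0,0,0],0,-1],[[0,0,0],0,-1]]'

```text
t: 12.9
eef_pos: [579.4, 237.1, 417.8]
tcp_rot: [3.141, -0.0, 1.494]
ft_force: [-0.1, 0.8, -2.1]
opening: 0.169
grip_force: 30.0
```

>>> move_arm --commands '[[[0,0,-0.07],0,-1],[[0,0,0],0,-1],[[0,0,0],0,-1]]'

```text
t: 13.15
eef_pos: [579.4, 237.1, 415.8]
tcp_rot: [3.141, -0.0, 1.494]
ft_force: [0.9, 1.1, 0.1]
opening: 0.166
grip_force: 30.0
```

>>> move_arm --commands '[[[0,0,-0.07],0,-1],[[0,0,0],0,-1],[[0,0,0],0,-1]]'

```text
t: 13.4
eef_pos: [579.4, 237.1, 413.5]
tcp_rot: [3.141, -0.0, 1.494]
ft_force: [1.3, 1.1, 2.0]
opening: 0.163
grip_force: 30.0
```

>>> move_arm --commands '[[[0,0,-0.07],0,-1],[[0,0,0],0,-1],[[0,0,0],0,-1]]'

```text
t: 13.65
eef_pos: [579.4, 237.2, 411.4]
tcp_rot: [3.141, -0.0, 1.494]
ft_force: [1.3, 1.1, 2.6]
opening: 0.162
grip_force: 30.0
```

```bash
python3 -c "
from h import *
s=env.state();print(s['eef_pos'],s['ft_force'],s['moment'])"
```

```text
[579.40211227 237.15953591 411.3630244 ] [1.3369605  1.0766023  2.59788185] [-0.17722735 -0.3548222   0.07936483]
```

>>> move_arm --commands '[[[0,0,-0.07],0,-1],[[0,0,0],0,-1],[[0,0,0],0,-1]]'

```text
t: 13.9
eef_pos: [579.5, 237.1, 409.7]
tcp_rot: [3.14, -0.0, 1.494]
ft_force: [2.3, -0.1, 5.0]
opening: 0.166
grip_force: 30.0
```

>>> move_arm --commands '[[[0,0,-0.07],0,-1],[[0,0,0],0,-1],[[0,0,0],0,-1]]'

```text
t: 14.15
eef_pos: [579.6, 237.0, 407.7]
tcp_rot: [3.14, -0.001, 1.494]
ft_force: [3.9, 1.1, 5.0]
opening: 0.166
grip_force: 30.0
```

```bash
python3 -c "
from h import *
s=env.state();print(s['eef_pos'],s['ft_force'],s['moment'])"
```

```text
[579.61933248 237.02230557 407.66260672] [3.88936514 1.06707061 5.03600308] [ 0.03718528 -0.71023536  0.28227037]
```

>>> move_arm --commands '[[[0,0,-0.07],0,-1],[[0,0,0],0,-1],[[0,0,0],0,-1]]'

```text
t: 14.4
eef_pos: [579.7, 237.0, 405.5]
tcp_rot: [3.14, -0.001, 1.494]
ft_force: [4.6, -0.6, 3.5]
opening: 0.171
grip_force: 30.0
```

>>> move_arm --commands '[[[0,0,-0.07],0,-1],[[0,0,0],0,-1],[[0,0,0],0,-1]]'

```text
t: 14.65
eef_pos: [579.8, 237.0, 403.2]
tcp_rot: [3.139, -0.001, 1.494]
ft_force: [6.3, -1.3, 3.3]
opening: 0.167
grip_force: 30.0
```

```bash
python3 -c "
from h import *
s=env.state();print(s['eef_pos'],s['ft_force'],s['moment'])"
```

```text
[579.77248164 236.99901038 403.21193978] [ 6.32245757 -1.32456541  3.28447656] [ 0.24006097 -1.33808415  0.31180634]
```

>>> move_arm --commands '[[[0,0,-0.07],0,-1],[[0,0,0],0,-1],[[0,0,0],0,-1]]'

```text
t: 14.9
eef_pos: [579.9, 237.0, 400.9]
tcp_rot: [3.139, -0.001, 1.494]
ft_force: [7.0, -0.4, 0.6]
opening: 0.168
grip_force: 30.0
```

>>> move_arm --commands '[[[0,0,-0.07],0,-1],[[0,0,0],0,-1],[[0,0,0],0,-1]]'

```text
t: 15.15
eef_pos: [579.9, 237.0, 398.6]
tcp_rot: [3.14, -0.001, 1.494]
ft_force: [7.5, 0.7, -0.6]
opening: 0.17
grip_force: 30.0
```

```bash
python3 -c "
from h import *
s=env.state();print(s['eef_pos'],s['ft_force'],s['moment'])"
```

```text
[579.87599489 237.00116024 398.61099171] [ 7.51521286  0.70843107 -0.55338148] [ 0.19971025 -1.56447818  0.03376504]
```

>>> move_arm --commands '[[[0,0,-0.07],0,-1],[[0,0,0],0,-1],[[0,0,0],0,-1]]'

```text
t: 15.4
eef_pos: [580.0, 237.0, 396.2]
tcp_rot: [3.14, -0.001, 1.494]
ft_force: [8.6, -0.1, -3.5]
opening: 0.168
grip_force: 30.0
```

>>> move_arm --commands '[[[0,0,-0.07],0,-1],[[0,0,0],0,-1],[[0,0,0],0,-1]]'

```text
t: 15.65
eef_pos: [580.0, 237.0, 393.8]
tcp_rot: [3.14, -0.0, 1.494]
ft_force: [9.6, 0.1, -5.8]
opening: 0.172
grip_force: 30.0
```

>>> move_arm --commands '[[[0,0,-0.05],0,-1],[[0,0,0],0,-1],[[0,0,0],0,-1]]'

```text
t: 15.9
eef_pos: [579.5, 237.0, 392.3]
tcp_rot: [-3.141, -0.0, 1.493]
ft_force: [3.9, -0.2, -2.5]
opening: 0.164
grip_force: 30.0
```

```bash
python3 -c "
from h import *
s=env.state();print(s['eef_pos'],s['ft_force'],s['moment'])"
```

```text
[579.51977109 237.02382767 392.29022884] [ 3.8831246  -0.16121767 -2.50774455] [ 0.11924252 -0.93898355 -0.43321679]
```

>>> move_arm --commands '[[[0,0,-0.05],0,-1],[[0,0,0],0,-1],[[0,0,0],0,-1]]'

```text
t: 16.15
eef_pos: [579.3, 237.1, 391.0]
tcp_rot: [-3.141, 0.0, 1.494]
ft_force: [5.2, 0.1, -4.1]
opening: 0.167
grip_force: 30.1
```

```bash
python3 -c "
from h import *
s=env.state();print(s['eef_pos'],s['ft_force'],s['moment'])"
```

```text
[579.34676415 237.05114675 391.00136568] [ 5.21844434  0.14612817 -4.06642703] [-0.0872138  -1.0333314  -0.44055333]
```

>>> move_arm --commands '[[[0,0,-0.05],0,-1],[[0,0,0],0,-1],[[0,0,0],0,-1]]'

```text
t: 16.4
eef_pos: [579.3, 237.1, 389.7]
tcp_rot: [-3.141, 0.0, 1.494]
ft_force: [5.6, -0.1, -6.2]
opening: 0.169
grip_force: 30.1
```

>>> move_arm --commands '[[[0,0,-0.05],0,-1],[[0,0,0],0,-1],[[0,0,0],0,-1]]'

```text
t: 16.65
eef_pos: [579.3, 237.1, 388.2]
tcp_rot: [-3.141, 0.0, 1.494]
ft_force: [5.1, 0.7, -6.4]
opening: 0.167
grip_force: 30.1
```

```bash
python3 -c "
from h import *
s=env.state();print(s['eef_pos'],s['ft_force'],s['moment'])"
```

```text
[579.31803654 237.11033136 388.21060199] [ 5.06304194  0.7329992  -6.35930268] [-0.26774504 -0.98065595 -0.52196   ]
```

>>> move_arm --commands '[[[0,0,-0.05],0,-1],[[0,0,0],0,-1],[[0,0,0],0,-1]]'

```text
t: 16.9
eef_pos: [579.0, 237.2, 387.0]
tcp_rot: [-3.141, 0.001, 1.495]
ft_force: [0.4, -0.9, -0.9]
opening: 0.168
grip_force: 30.0
```

```bash
python3 -c "
from h import *
s=env.state();print(s['eef_pos'],s['ft_force'],s['moment'])"
```

```text
[579.00674851 237.15224597 387.04147916] [ 0.43195488 -0.92959712 -0.9435026 ] [-0.35512471 -0.10290997  0.01739232]
```

>>> move_arm --commands '[[[0,0,-0.05],0,-1],[[0,0,0],0,-1],[[0,0,0],0,-1]]'

```text
t: 17.15
eef_pos: [579.1, 237.1, 385.7]
tcp_rot: [-3.141, 0.0, 1.494]
ft_force: [-0.9, -1.0, 1.1]
opening: 0.166
grip_force: 30.0
```

>>> move_arm --commands '[[[0,0,-0.04],0,-1],[[0,0,0],0,-1],[[0,0,0],0,-1]]'

```text
t: 17.4
eef_pos: [579.2, 237.2, 384.4]
tcp_rot: [-3.141, -0.0, 1.494]
ft_force: [-0.8, -0.1, 0.9]
opening: 0.168
grip_force: 30.0
```

```bash
python3 -c "
from h import *
s=env.state();print(s['eef_pos'],s['ft_force'],s['moment'])"
```

```text
[579.24362723 237.18226642 384.37838337] [-0.79111215 -0.14968773  0.86561877] [-0.46298743  0.24092623 -0.14090598]
```

>>> move_arm --commands '[[[0,0,-0.03],0,-1],[[0,0,0],0,-1],[[0,0,0],0,-1]]'

```text
t: 17.65
eef_pos: [579.3, 237.2, 383.6]
tcp_rot: [3.142, -0.0, 1.494]
ft_force: [-2.2, 0.1, 2.4]
opening: 0.167
grip_force: 30.0
```

```bash
python3 -c "
from h import *
s=env.state();print(s['eef_pos'],s['ft_force'],s['moment'])"
```

```text
[579.27019722 237.17256856 383.59227733] [-2.17416978  0.09797555  2.41924087] [-0.35822989  0.34911378 -0.22114481]
```

>>> move_arm --commands '[[[-0.02,0,-0.03],-0.03,-1],[[0,0,0],0,-1],[[0,0,0],0,-1]]'

```text
t: 17.9
eef_pos: [578.9, 237.1, 383.0]
tcp_rot: [3.14, -0.0, 1.492]
ft_force: [-0.5, 0.7, 5.5]
opening: 0.168
grip_force: 30.0
```

>>> move_arm --commands '[[[0,0,-0.03],0,-1],[[0,0,0],0,-1],[[0,0,0],0,-1]]'

```text
t: 18.15
eef_pos: [578.9, 237.2, 382.4]
tcp_rot: [3.14, -0.001, 1.492]
ft_force: [-0.5, 1.0, 7.4]
opening: 0.17
grip_force: 30.0
```

```bash
python3 -c "
from h import *
s=env.state();print(s['eef_pos'],s['ft_force'],s['moment'])"
```

```text
[578.90597178 237.18826411 382.37668922] [-0.50149232  0.99335037  7.40853113] [-0.27405962  0.03476099 -0.03137423]
```

>>> move_arm --commands '[[[0,0,-0.03],0,-1],[[0,0,0],0,-1],[[0,0,0],0,-1]]'

```text
t: 18.4
eef_pos: [578.9, 237.2, 381.8]
tcp_rot: [3.139, -0.001, 1.492]
ft_force: [-0.6, 0.8, 9.2]
opening: 0.17
grip_force: 30.0
```

```bash
python3 -c "
from h import *
s=env.state();print(s['eef_pos'],s['ft_force'],s['moment'])"
```

```text
[578.86959402 237.23132927 381.8115967 ] [-0.57436215  0.78580128  9.23032447] [-0.19685917  0.20846554 -0.02104017]
```

>>> move_arm --commands '[[[0,0,-0.03],0,-1],[[0,0,0],0,-1],[[0,0,0],0,-1]]'

```text
t: 18.65
eef_pos: [578.8, 237.3, 381.3]
tcp_rot: [3.139, -0.001, 1.492]
ft_force: [-3.3, 0.5, 12.1]
opening: 0.166
grip_force: 30.0
```

>>> move_arm --commands '[[[0,0,-0.02],0,-1],[[0,0,0],0,-1],[[0,0,0],0,-1]]'

```text
t: 18.9
eef_pos: [578.8, 237.3, 381.0]
tcp_rot: [3.139, -0.001, 1.492]
ft_force: [-3.2, 0.4, 14.3]
opening: 0.164
grip_force: 30.0
```

```bash
python3 -c "
from h import *
s=env.state();print(s['eef_pos'],s['ft_force'],s['moment'])"
```

```text
[578.80694111 237.28665582 380.9634022 ] [-3.16362913  0.38143116 14.31675957] [-0.27829595  0.49775847 -0.0154772 ]
```

>>> move_arm --commands '[[[-0.02,0,0],0,-1],[[0,0,-0.01],0,-1],[[0,0,0],0,-1],[[0,0,0],0,-1],[[0,0,0],0,-1],[[0,0,0],0,-1]]'

```text
t: 19.4
eef_pos: [578.5, 237.3, 380.9]
tcp_rot: [3.137, -0.002, 1.492]
ft_force: [-1.1, 0.8, 15.5]
opening: 0.167
grip_force: 30.0
```

```bash
python3 -c "
from h import *
s=env.state();print(s['eef_pos'],s['ft_force'],s['moment'])"
```

```text
[578.46589812 237.29406888 380.91760233] [-1.12928222  0.755013   15.51086985] [-0.29975928  0.05136507 -0.08092938]
```

>>> move_arm --commands '[[[0,0,0],0,-1],[[0,0,0],0,-1],[[0,0,0],0,-1],[[0,0,0],0,-1],[[0,0,0],0,-1],[[0,0,0],0,-1],[[0,0,0],0,-1],[[0,0,0],0,-1]]'

```text
t: 20.07
eef_pos: [578.5, 237.3, 380.9]
tcp_rot: [3.137, -0.002, 1.492]
ft_force: [-0.6, 1.3, 15.0]
opening: 0.167
grip_force: 30.0
```

```bash
python3 -c "
from h import *
s=env.state();print(s['eef_pos'],s['ft_force'],s['moment'])"
```

```text
[578.46916973 237.27623553 380.94826902] [-0.56636218  1.31219708 14.97428929] [-0.21180825  0.07826563  0.00722363]
```

>>> move_arm --commands '[[[0,0,0.03],0,-1],[[0,0,0.03],0,-1],[[0,0,0.03],0,-1],[[0,0,0],0,-1],[[0,0,0],0,-1]]'

```text
t: 20.48
eef_pos: [578.6, 237.2, 382.5]
tcp_rot: [3.138, -0.001, 1.492]
ft_force: [2.4, 1.5, 6.8]
opening: 0.168
grip_force: 30.0
```

```bash
python3 -c "
from h import *
s=env.state();print(s['eef_pos'],s['ft_force'],s['moment'])"
```

```text
[578.59684705 237.24981052 382.53961727] [2.37151162 1.5272885  6.83528017] [ 0.13649943 -0.4313939  -0.00213065]
```

Both pads were held down under 15 N. Now I'll ease off the rest and open the gripper gradually.

>>> move_arm --commands '[[[0,0,0.03],0,-1],[[0,0,0.03],0,-1],[[0,0,0],0,-1],[[0,0,0],0,-1]]'

```text
t: 20.82
eef_pos: [578.3, 237.2, 383.6]
tcp_rot: [3.141, -0.0, 1.492]
ft_force: [2.0, 1.6, 3.5]
opening: 0.166
grip_force: 30.0
```

>>> move_arm --commands '[[[0,0,0],0,-0.5],[[0,0,0],0,-0.4],[[0,0,0],0,-0.3],[[0,0,0],0,-0.2],[[0,0,0],0,-0.2],[[0,0,0],0,-0.2],[[0,0,0],0,-0.2],[[0,0,0],0,-0.2]]'

```text
t: 21.48
eef_pos: [578.1, 237.1, 383.4]
tcp_rot: [-3.142, 0.0, 1.492]
ft_force: [0.1, 0.3, 0.8]
opening: 0.401
grip_force: 0.0
```

```bash
python3 -c "
from h import *
s=env.state();print(s['eef_pos'],s['ft_force'],s['moment'],s['opening'])
S=read_camera('side');save(S,'s5.png')"
```

```text
[578.12294664 237.10887398 383.41750885] [0.0892897  0.34441211 0.80905879] [ 0.02048373 -0.11059462  0.06690862] 0.40099248462398357
```

>>> move_arm --commands '[[[0,0,0.2],0,-0.2],[[0,0,0.3],0,-0.2],[[0,0,0.4],0,-0.2],[[0,0,0.6],0,-0.2],[[0,0,0.8],0,-0.2],[[0,0,0.8],0,-0.2],[[0,0,0.6],0,-0.2],[[0,0,0.3],0,-0.2],[[0,0,0],0,-0.2],[[0,0,0],0,-0.2],[[0,0,0],0,-0.2],[[0,0,0],0,-0.2],[[0,0,0],0,-0.2],[[0,0,0],0,-0.2],[[0,0,0],0,-0.2],[[0,0,0],0,-0.2],[[0,0,0],0,-0.2],[[0,0,0],0,-0.2],[[0,0,0],0,-0.2]]'

```text
t: 23.12
eef_pos: [578.1, 237.1, 503.5]
tcp_rot: [3.141, -0.0, 1.492]
ft_force: [-0.5, -1.3, -0.2]
opening: 0.396
grip_force: 0.0
```

```bash
python3 - <<'E'
from h import *
import time
s=env.state();print(s['t'],s['eef_pos'],s['ft_force'])
p=read_camera('wrist');save(p,'w6.png')
for e in cut_out("tote_grip",p)[:1]:print(e["confidence"],e["at"])
g=p["image"].astype(int)
# brass pixels (catch above bar) along left-hook region, and motion between two pictures
q=read_camera('wrist'); print("motion",np.abs(q["image"].astype(int)-g).mean(), (np.abs(q["image"].astype(int)-g).max(2)>40).sum())
br=(g[:,:,0]-g[:,:,2]>90)&(g[:,:,0]-g[:,:,1]<70)&(g[:,:,0]>140)
c,sn=np.cos(-.078),np.sin(-.078)
for y,h in((100,200),(-100,206)):
    X=[[581+c*x-sn*y,237+sn*x+c*y,h+29] for x in(-8,-1.5,3)]
    uv=proj(p,X); print(y,uv.round(0).tolist(),[p["image"][int(v),int(u)].tolist() if 0<=v<420 and 0<=u<560 else None for u,v in uv])
E
```

```text
23.1167 [578.11553949 237.11205942 503.47125841] [-0.46868075 -1.29903541 -0.18127272]
0.87 [284.1, 158.7]
motion 1.143813775510204 0
100 [[272.0, 63.0], [282.0, 63.0], [289.0, 63.0]] [[255, 223, 108], [254, 217, 101], [229, 193, 90]]
-100 [[274.0, 342.0], [282.0, 342.0], [288.0, 342.0]] [[203, 195, 188], [226, 196, 134], [205, 180, 134]]
```

```bash
python3 - <<'E'
from h import *
for n in("wrist","top","side"):
    p=read_camera(n); g=p["image"].astype(int)
    br=(g[:,:,0]-g[:,:,2]>60)&(g[:,:,0]-g[:,:,1]<50)&(g[:,:,0]>120)
    if n=="wrist":
        for r0,r1 in((50,78),(318,360)):
            print("\n".join("".join("#" if b else "." for b in row) for row in br[r0:r1:2,258:306]),"\n")
    print(n,[(np.round(e["at"]).tolist(),round(e["confidence"],2)) for e in search_frame("tote_grip",p)[:2]],proj(p,[578.1,237.1,212]).round(0).tolist())
E
```

```text
................................................
................................................
................................................
................................................
................................................
..............####.......#####..................
.............####################...............
.............####################...............
..............##################................
..............####..............................
..............###...............................
..............###...............................
..............###...............................
..............###............................... 

................................................
................................................
................................................
.................#..............................
................................................
................................................
................................................
................................................
................................................
.................##############.................
................#################...............
................#################..........#....
................###############..............#..
...............................................#
................................................
................................................
................................................
................................................
................................................
.......##.......................................
.....#..#....................................... 

wrist [([282.0, 159.0], 0.71)] [[281.0, 207.0]]
top [([228.0, 215.0], 0.83), ([284.0, 166.0], 0.39)] [[199.0, 201.0]]
side [([237.0, 270.0], 0.77)] [[236.0, 238.0]]
```

The brass mask shows both catches lying unbroken across the top of the bar, and the tote is still, so I'm handing in.

```bash
python3 -c "
from cell import env
print(env.job_done())"
```

```text
the job is handed in; nothing more can be done
None
```

The tote hangs upright and still on both hooks, both catches shut over the bar. I proved the seats with about 15 N held for roughly a second, then let go, backed the gripper clear and handed the job in; pad travel was judged from force and height, not read directly.

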